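# Clamp the sharpening stone in its bench holder

## Task

The sharpening stone lies loose in its holder because the sliding jaw is still parked open on its spring catch. With the fingertips press the red catch down and keep it down while you push the jaw over it towards the stone, all the way, until the stone is clamped against the rubber at the end stop and the catch has sprung up again behind the jaw. Grasp and lift nothing, leave the ramekin, peeler and bench scraper where they lie, and finish clear of everything.

Things in the scene. Friction and masses are not known exactly. Their poses are not given: they have to be found in the camera images.
- holder: bench holder for a sharpening stone, fixed to the table: an aluminium channel 339 mm long (x) and 83 mm wide (y). Origin: underside centre of the channel; x points along it from the jaw end to the end stop, z up. The deck inside lies at z = 16 mm; two side rails stand on it to z = 26 mm, 56 mm apart, so the deck between them is open. The end stop is at x = 147 to 162 mm, up to z = 37 mm; in front of it a rubber buffer. The catch lies at x = -110 mm, y = 0.
- stone: two-grit sharpening stone, loose in the channel, 50 x 150 x 26 mm, 0.2 to 0.45 kg; origin at the centre of its underside, its long side along its own y (either way along the holder's x). It rests on the deck, top at z = 42 mm, with up to 40 mm of free space before the end stop. Clamped, its origin lies at about x = +67 mm in the holder frame.
- buffer: black rubber block before the end stop, 50 mm wide, z = 18 to 36 mm in the holder frame; origin in its face towards the stone, below it at holder z = 0 (unloaded at holder x = +139 mm). It gives up to 7 mm along x under load, about 1.5 N for each mm.
- jaw (a joint): slide of the stainless jaw along the holder's x, in m: 0 = fully back, grows towards the stone, end of travel 0.069. It starts parked between 0.001 and 0.009; with the catch up it can get no farther than about 0.011. It is locked when it rests at about 0.067 with the catch sprung up behind its rear bridge; it must be pushed to the end of travel (over 0.068) for the catch to get free. It moves with some 2 N of friction, plus up to 8 N against the buffer at the end.
- jaw_push_face (a point): middle of the upright rear face of the jaw's nose (the far edge of the window in the jaw), the face to push, 5 mm above the plate's underside. The jaw is a stainless plate on the rails, 87 mm wide, underside 26 mm and top 31 mm above the table, with a window 52 mm (x) by 46 mm (y) round the red catch; the nose in front of the window stands 37 mm high and reaches down to 18 mm; its face towards the stone is 14 mm ahead of this point. Axes as the holder.
- jaw_bridge (a point): middle of the top of the jaw's rear bridge, the 16 mm wide bar that closes the window on the side away from the stone (26 to 31 mm high). This bar is what runs against the catch and has to pass over it. Axes as the holder.
- catch (a joint): travel of the spring catch, in m: 0 = up, grows as it is pressed, bottom at 0.014. The jaw's bridge can pass over it from 0.010 on. The spring pushes back with 3 N at the top and 8 N at the bottom. Once the bridge lies over it, the bridge holds it down.
- catch_top (a point): middle of the top of the catch, a red ribbed pad 40 mm (along the holder's x) by 22 mm, standing in the jaw's window. Its top is 36 mm above the table when up, 22 mm when bottomed; it must go below 26 mm. A fingertip on its end nearer the stone can hold it down and push the nose at the same time; below 26 mm the tip has the open channel ahead (deck at 16 mm).
- ramekin: small stainless sauce cup, 65 mm across, 37 mm high, loose; origin at the centre of its underside
- peeler: peeler with a black handle, 170 mm long (own x), 25 x 18 mm, loose; origin under its middle
- bench_scraper: bench scraper, 95 x 155 x 19 mm, black grip and steel blade, loose; origin under its middle
Not all that is in view belongs to the job. There is more than one size of the stone; the job needs the larger.

How it is judged:
By the outcome, as a careful person would: the job done as asked, in the order asked, and still so for the second after the job is handed in, with the robot touching nothing.
It also fails if it takes over 48 s, if anything falls off the work surface, if the arm or the gripper's body presses on something with over 40 N, if the wrist force passes 120 N, or if a joint passes its speed limit or range.

## Robot

A 6-joint arm with a two-finger parallel gripper is mounted at the origin on a cart in front of the work surface, level with it; the furniture and walls round the work are solid. World frame = base frame: x ahead of the robot, y to its left, z up, the work surface at z = 0. Lengths are in mm, angles in rad, forces in N, time in s.
With the tool pointing down it reaches from about 325 to 875 mm from the base axis. Payload 4.4 kg.
Tool frame: the origin (TCP) lies on the centre line of the jaws, within the pads' length; the fingertips stand ahead of it and the grasp point (between the pads) lies 6 mm ahead of it (ctrl.tcp_to_tips is the z of the fingertips in the tool frame, in mm); z points along the fingers, y is the line along which they close (so a half turn about z gives the same grasp; the last joint's range is limited). The gripper opens to 85 mm and grips with 20 to 120 N. Pads are 22 mm wide; open, the fingers measure 114 mm over their backs; the gripper's body (76 mm by 85 mm) begins 54 mm behind the grasp point. The pads swing forward as they close: fully open they stand 13 mm farther back than shut.
Start: joints at [-0.15, 0.207, 1.542, -0, 1.393, -0.15], TCP at [575.002, -0.012, 256.282] pointing down, gripper open.
Joint ranges: [-2.73, 2.73], [-0.86, 2.22], [0.23, 2.46], [-1.11, 4.25], [0.08, 2.63], [-2.82, 2.82]. Speed limits (rad/s): [2.79, 2.79, 3.14, 3.14, 3.14, 3.14].

## Interface

Orientations are given as a 3x3 rotation matrix whose columns are the frame's x, y, z axes.
In Python, from plant import ctrl, sensors, optics gives the robot as it stands. Calls block until the motion is done:
- ctrl.move_ptp(position, orientation): joint-space move of the TCP to a pose.
- ctrl.move_l(position, rot=None, vel=150, threshold=None): straight line of the TCP; rot=None keeps the orientation; vel is the mean speed in mm/s. With threshold (N) it stops when the force on the tool has changed by that much, and returns True; else False.
- ctrl.set_joints(angles): joint-space move.
- ctrl.gripper_to(opening, force=None): finger opening in mm; force is the grip in N (None keeps the last); returns when the fingers have stopped.
- ctrl.hold(seconds).
- ctrl.solve_ik(position, orientation): joint angles nearest the present ones, or None.
- sensors.read_state(): the state.
- optics.grab_frame(name): name is "scene" or "side" or "wrist"; returns (picture, depth): 420x560x3 uint8, red, green, blue; 420x560 float32, mm along the optical axis (not along the pixel's ray), 0 where there is no reading.
- optics.camera_params(name): a dict with "mtx" (3x3 intrinsics, pixels), "R" (3x3) and "t" (3): a world point X has camera coordinates R X + t; the wrist camera has in their place "T_tool_cam" (4x4, takes a point from camera to tool coordinates, whose origin is the TCP and whose axes are the flange's). Camera axes: x right, y down, z forward; pixel columns grow to the right and rows downward; lengths in mm; the calibration is good to about 2 mm. A picture is of the moment at which its call begins: read the wrist's pose just before it. camera_params takes no time and is no camera call.
A pose or a line that the arm cannot do raises ctrl.MotionError and nothing moves.
- ctrl.finish_job(): hands the job in; it is judged then, once.
The state is a dict: "t": time; "q": joint angles; "qvel": joint speeds; "tau": joint torques, N m; "eef_pos": TCP position; "eef_rot": TCP orientation; "force": force on the tool from outside, world axes, zero at the start; "wrist_torque": the same for the moment, N m; "grip_width": finger opening in mm; "grasp_force": force on a finger pad.
Only numpy, scipy, OpenCV 4.12 (cv2) and the standard library are available. Lean on these libraries where they do the work, as an engineer would, in place of code of your own. Each camera call takes 0.05 s, during which the arm holds its last target. There are 200 camera calls.

## Working session

There is one attempt and no reset: what is moved stays moved. The work goes in short steps, each a Python script; the robot and the scene stay as the last script left them, time stands still between calls to the robot, and variables do not carry over. Pictures are saved under pics/ and viewed, at most 10 in all, crops included, and the job is handed in when it is done.

```bash
mkdir -p pics; ls
python3 - <<'E'
from plant import ctrl,sensors,optics
import cv2,numpy as np
for n in("scene","side"):
    p,d=optics.grab_frame(n); cv2.imwrite(f"pics/{n}0.png",p[:,:,::-1]); np.savez(f"pics/{n}0.npz",p=p,d=d)
    c=optics.camera_params(n); print(n,c["mtx"].tolist(),(-c["R"].T@c["t"]).round(),c["R"].round(3).tolist())
print(ctrl.tcp_to_tips,sensors.read_state())
E
```

```text
pics
scene [[492.2786732498737, 0.0, 274.2720647467751], [0.0, 492.2786732498737, 217.66179119952042], [0.0, 0.0, 1.0]] [ 90. 375. 654.] [[-0.611, -0.791, 0.003], [-0.537, 0.412, -0.737], [0.582, -0.452, -0.676]]
side [[422.1289780212766, 0.0, 278.7079455669322], [0.0, 422.1289780212766, 207.7904349717999], [0.0, 0.0, 1.0]] [506. 683. 533.] [[-0.995, -0.099, -0.007], [-0.05, 0.565, -0.824], [0.085, -0.819, -0.567]]
25.0 {'t': 0.1, 'q': array([-1.50512984e-01,  2.07342234e-01,  1.54284804e+00,  8.20144501e-06,
        1.39354532e+00, -1.50519814e-01]), 'qvel': array([-0.00287635, -0.00244512, -0.00455881, -0.00388329, -0.00118973,
       -0.00020278]), 'tau': array([-6.50861111e-04, -3.84093010e+01, -2.92548752e+01, -2.51638894e-04,
        4.84987657e-03,  7.72491080e-05]), 'eef_pos': array([5.74340330e+02, 8.36406863e-02, 2.55220098e+02]), 'eef_rot': array([[-5.02622295e-06,  9.99997758e-01, -2.11750340e-03],
       [ 9.99999946e-01,  5.72354154e-06,  3.29305741e-04],
       [ 3.29317122e-04, -2.11750163e-03, -9.99997704e-01]]), 'force': array([ 0.6377591 ,  0.27090253, -0.01884547]), 'wrist_torque': array([ 0.01194792, -0.02840343,  0.0084166 ]), 'grasp_force': 0.0, 'grip_width': 85.28343695703452}
```

View pics/scene0.png

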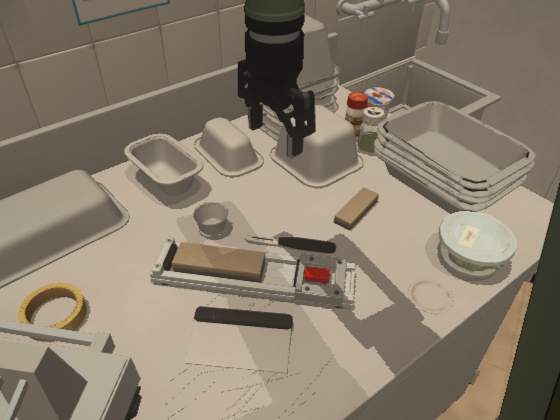

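View pics/side0.png

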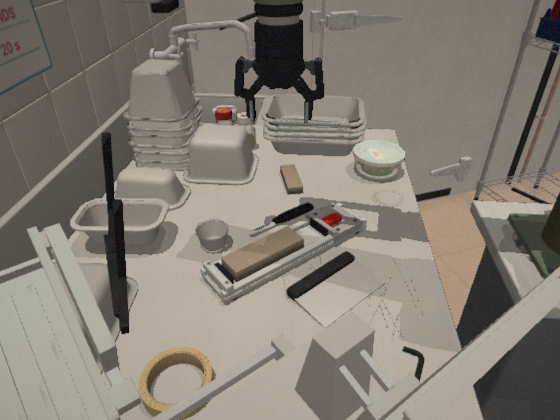

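The scene view shows the holder from about (155,270) to (355,290), with the larger stone in it at (218,261), the jaw with its window at (325,277) and the red catch at (317,274).

Things that could be mistaken for the targets:
- **Red:** the catch at (317,274), or the red spice lid at (357,100). I choose the catch, since it sits in the jaw's window.
- **Stone:** the larger one in the channel at (218,261), or the small loose one at (357,208). I choose the one in the channel.

The side view agrees, with the catch at (331,219) and the stone at (262,252).

```bash
cat > h.py <<'E'
from plant import ctrl,sensors,optics
import cv2,numpy as np
def ray(n,uv,z):
    c=optics.camera_params(n); R=np.array(c["R"]);t=np.array(c["t"])
    o=-R.T@t; d=R.T@np.linalg.inv(c["mtx"])@np.r_[uv,1.]
    return o+d*(z-o[2])/d[2]
def cloud(n,d):
    c=optics.camera_params(n); R=np.array(c["R"]);t=np.array(c["t"])
    v,u=np.indices(d.shape); P=np.stack([u,v,np.ones_like(u)],-1)@np.linalg.inv(c["mtx"]).T*d[...,None]
    return (P-t)@R
def red(p):
    h=cv2.cvtColor(p,cv2.COLOR_RGB2HSV); return (((h[...,0]<8)|(h[...,0]>172))&(h[...,1]>150)&(h[...,2]>70))
E
python3 - <<'E'
from h import *
for n,box in(("scene",(290,350,255,295)),("side",(310,350,205,232))):
    z=np.load(f"pics/{n}0.npz");p,d=z["p"],z["d"]; P=cloud(n,d)
    m=red(p); k=np.zeros_like(m);k[box[2]:box[3],box[0]:box[1]]=1; m&=k
    v,u=np.nonzero(m); print(n,len(u),u.mean(),v.mean(),ray(n,(u.mean(),v.mean()),35).round(1),"depth med",np.median(P[m],0).round(1),"zmax",np.percentile(P[m][:,2],90))
    c=ray(n,(u.mean(),v.mean()),35)
    # top of stone & holder: height slices
    near=(np.hypot(P[...,0]-c[0],P[...,1]-c[1])<330)&(d>0)
    for lo,hi in((38,46),(22,34)):
        s=(near&(P[...,2]>lo)&(P[...,2]<hi)).astype(np.uint8)
        nc,l,st,_=cv2.connectedComponentsWithStats(s)
        for i in np.argsort(-st[1:,4])[:5]+1:
            q=P[l==i][:,:2].astype(np.float32); r=cv2.minAreaRect(q)
            print(lo,st[i].tolist(),np.round(r[0]),np.round(r[1]),round(r[2],1))
E
```

```text
scene 326 316.7638036809816 274.319018404908 [470.2  -9.1  35. ] depth med [469.1  -7.8  38.1] zmax 39.85350154744975
38 [172, 242, 93, 35, 1865] [593. 103.] [150.  54.] 42.6
38 [152, 237, 25, 35, 347] [660. 168.] [23. 81.] 42.9
38 [294, 252, 13, 38, 246] [493.   9.] [14. 82.] 43.0
38 [305, 267, 25, 12, 172] [471. -10.] [39. 22.] 40.1
38 [295, 156, 48, 15, 161] [ 695. -211.] [100.  43.] 48.6
22 [150, 241, 206, 62, 3035] [549.  63.] [339.  89.] 43.4
22 [337, 187, 40, 34, 310] [ 566. -199.] [ 35. 109.] 14.9
22 [439, 242, 66, 32, 282] [ 341. -240.] [111.  45.] 21.0
22 [293, 159, 52, 18, 264] [ 695. -212.] [109.  45.] 48.1
22 [195, 205, 32, 16, 196] [717.  43.] [59. 34.] 62.3
side 164 332.109756097561 218.4451219512195 [470.6  -9.4  35. ] depth med [470.7  -8.8  36.5] zmax 38.10580806489184
38 [221, 226, 83, 49, 1624] [596. 101.] [151.  52.] 43.1
38 [294, 143, 61, 5, 141] [ 491. -325.] [157.  11.] 2.5
38 [217, 153, 32, 16, 105] [ 700. -211.] [95. 39.] 45.9
38 [355, 158, 48, 12, 103] [ 358. -236.] [ 43. 113.] 87.2
38 [220, 276, 12, 11, 38] [647. 187.] [12. 26.] 35.9
22 [200, 202, 167, 94, 2262] [551.  61.] [340.  89.] 43.4
22 [196, 221, 32, 15, 196] [710.  36.] [60. 37.] 28.1
22 [354, 158, 46, 17, 186] [ 365. -241.] [ 48. 112.] 77.8
22 [298, 147, 52, 6, 163] [ 492. -330.] [134.  11.] 2.7
22 [217, 156, 33, 19, 159] [ 697. -213.] [101.  43.] 48.0
```

Run:
```python
from h import *
a=np.radians(43.2);u=np.array([np.cos(a),np.sin(a),0]);w=np.array([-u[1],u[0],0])
R=np.c_[u,-w,[0,0,-1]]
c=np.array([470.4,-9.2,0])
ctrl.gripper_to(0,force=60); print(ctrl.tcp_to_tips,sensors.read_state()["grip_width"])
ctrl.move_ptp(c+u*(-20)+[0,0,190],R)
s=sensors.read_state(); p,d=optics.grab_frame("wrist"); cv2.imwrite("pics/w1.png",p[:,:,::-1])
np.savez("pics/w1.npz",p=p,d=d,pos=s["eef_pos"],rot=s["eef_rot"],T=optics.camera_params("wrist")["T_tool_cam"],K=optics.camera_params("wrist")["mtx"])
print(s["t"],s["q"].round(2),s["eef_pos"],s["force"]); print(optics.camera_params("wrist")["T_tool_cam"])
```

```text
25.0 -0.03798514048835205
1.5917 [-0.24  0.02  1.89  0.    1.23  0.58] [456.90633465 -23.10287613 190.87555473] [ 0.21347439 -0.44715762  1.09741638]
[[-1.69032807e-04 -9.56895583e-01 -2.90432116e-01  7.42858723e+01]
 [ 9.99999635e-01  8.13923693e-05 -8.50170246e-04 -2.78586089e-02]
 [ 8.37163111e-04 -2.90432154e-01  9.56895221e-01 -1.18350964e+02]
 [ 0.00000000e+00  0.00000000e+00  0.00000000e+00  1.00000000e+00]]
```

View pics/w1.png

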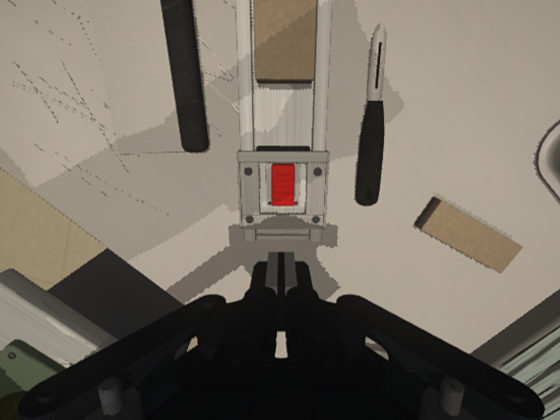

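The wrist view shows the red catch at (284,185) in the jaw's window, the nose at rows 152–163 and the larger stone starting at row 80. The small stone lies outside at (468,233). The choice is confirmed, so I'll refine the catch position and the axis from this view.

```bash
cat >> h.py <<'E'
def wray(z,uv,h):
    T=z["T"];R=z["rot"]@T[:3,:3];o=z["rot"]@T[:3,3]+z["pos"]
    d=R@np.linalg.inv(z["K"])@np.r_[uv,1.]; return o+d*(h-o[2])/d[2]
E
python3 - <<'E'
from h import *
z=np.load("pics/w1.npz");p,d=z["p"],z["d"]
m=red(p);m[:,:250]=0;m[:,320:]=0;m[215:]=0
v,u=np.nonzero(m); r=cv2.minAreaRect(np.c_[u,v].astype(np.float32)); print(r)
C=wray(z,r[0],36); print("catch",C)
b=cv2.boxPoints(r); print([wray(z,x,36).round(1).tolist() for x in b])
# stone face + sides: brown mask
h=cv2.cvtColor(p,cv2.COLOR_RGB2HSV)
# cloud
T=z["T"];V,U=np.indices(d.shape);P=np.stack([U,V,np.ones_like(U)],-1)@np.linalg.inv(z["K"]).T*d[...,None]
P=(P@T[:3,:3].T+T[:3,3])@z["rot"].T+z["pos"]
a=np.radians(43.2);ux=np.array([np.cos(a),np.sin(a),0]);w=np.array([-ux[1],ux[0],0])
L=np.stack([(P-C)@ux,(P-C)@w,P[...,2]],-1)
# rail/channel outer edges per row -> axis
for rows in range(10,230,20):
    row=L[rows]; k=(row[:,2]>20)&(row[:,2]<60)&(abs(row[:,1])<52)&(d[rows]>0)
    print(rows,row[k,0].mean().round(1),row[k,1].min().round(1),row[k,1].max().round(1))
col=284
print([(i,*L[i,col-12].round(1)[[0,2]]) for i in range(76,246,3)])
E
```

```text
((282.5, 184.5), (41.0, 21.0), 90.0)
catch [472.55215948 -10.70652581  36.        ]
[[479.9, 9.7, 36.0], [493.3, -4.5, 36.0], [464.9, -32.0, 36.0], [450.9, -17.1, 36.0]]
10 142.7 -40.3 40.2
30 128.5 -40.2 40.0
50 113.9 -40.0 39.7
70 98.8 -39.9 39.5
90 84.2 -39.7 40.5
110 67.3 -39.6 40.0
130 49.7 -39.7 39.7
150 31.9 -39.4 42.2
170 13.5 -42.3 43.4
190 -5.8 -42.4 43.2
210 -26.5 -42.2 43.0
[(76, np.float64(93.5), np.float64(42.0)), (79, np.float64(91.0), np.float64(42.9)), (82, np.float64(90.3), np.float64(30.9)), (85, np.float64(89.5), np.float64(17.1)), (88, np.float64(86.9), np.float64(17.1)), (91, np.float64(84.3), np.float64(17.6)), (94, np.float64(81.7), np.float64(18.1)), (97, np.float64(79.0), np.float64(18.5)), (100, np.float64(76.5), np.float64(17.6)), (103, np.float64(73.9), np.float64(16.7)), (106, np.float64(71.3), np.float64(16.5)), (109, np.float64(68.6), np.float64(17.0)), (112, np.float64(65.9), np.float64(17.4)), (115, np.float64(63.3), np.float64(15.5)), (118, np.float64(60.5), np.float64(17.4)), (121, np.float64(57.8), np.float64(16.4)), (124, np.float64(55.0), np.flo
[... 1043 characters left out ...]
199, np.float64(-13.9), np.float64(37.3)), (202, np.float64(-17.0), np.float64(36.8)), (205, np.float64(-19.9), np.float64(37.0)), (208, np.float64(-28.6), np.float64(17.0)), (211, np.float64(-31.6), np.float64(17.8)), (214, np.float64(-31.0), np.float64(30.5)), (217, np.float64(-33.5), np.float64(32.5)), (220, np.float64(-37.2), np.float64(30.8)), (223, np.float64(-40.1), np.float64(31.5)), (226, np.float64(-42.9), np.float64(32.8)), (229, np.float64(-46.5), np.float64(31.6)), (232, np.float64(-55.1), np.float64(17.3)), (235, np.float64(-57.5), np.float64(19.9)), (238, np.float64(-60.4), np.float64(21.2)), (241, np.float64(-72.3), np.float64(0.7)), (244, np.float64(-75.9), np.float64(0.7))]
```

```bash
cat >> h.py <<'E'
a=np.radians(43.2);u=np.array([np.cos(a),np.sin(a),0]);w=np.array([-u[1],u[0],0])
C=np.array([471.8,-10.2,0])
def at(s,tip): return C+u*s+[0,0,tip+25]
def st(msg=""):
    s=sensors.read_state();e=s["eef_pos"]-C
    print(msg,round(s["t"],2),"s %.1f y %.1f tip %.1f"%(e@u,e@w,e[2]-25),"F u %.1f w %.1f z %.1f"%(s["force"]@u,s["force"]@w,s["force"][2]))
E
python3 - <<'E'
from h import *
ctrl.move_l(at(7,55),vel=120); st()
print(ctrl.move_l(at(7,41),vel=40)); ctrl.hold(.2); st("free")
print(ctrl.move_l(at(7,30),vel=15,threshold=2.5)); st("touch")
print(ctrl.move_l(at(7,27),vel=15,threshold=15)); ctrl.hold(.2); st("mid")
s=sensors.read_state(); p,d=optics.grab_frame("wrist"); cv2.imwrite("pics/w2.png",p[60:300,130:430,::-1])
E
```

```text
2.73 s 7.4 y -0.6 tip 55.7 F u 0.1 w 0.2 z 0.3
False
free 3.43 s 7.1 y -0.2 tip 41.2 F u 0.2 w -0.2 z -0.8
True
touch 3.94 s 7.1 y -0.1 tip 34.2 F u 1.1 w -0.4 z 2.3
False
mid 4.76 s 7.1 y -0.2 tip 27.1 F u -0.5 w 1.4 z 5.4
```

View pics/w2.png

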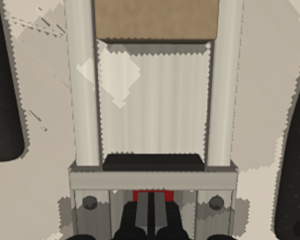

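The crop shows the fingertips in the window on the red catch, just behind the nose (150,180), with the jaw not moved. The force profile matches the spring. Next I'll press lower and push a first part of the way.

Run:
```python
from h import *
print(ctrl.move_l(at(7,22.8),vel=12,threshold=15)); ctrl.hold(.2); st("down")
for s in (12,18,24,30,38):
    r=ctrl.move_l(at(s,22.8),vel=20,threshold=18); st(r)
    if r: break
p,d=optics.grab_frame("wrist"); cv2.imwrite("pics/w3.png",p[60:300,130:430,::-1])
st()
```

```text
False
down 5.51 s 7.2 y -0.2 tip 23.1 F u 0.2 w 1.1 z 6.2
False 5.91 s 10.9 y 0.1 tip 22.7 F u -5.0 w 0.1 z 7.1
False 6.36 s 16.5 y 0.2 tip 22.6 F u -4.7 w -0.0 z 8.3
False 6.81 s 22.4 y 0.2 tip 22.5 F u -5.2 w 0.1 z 7.3
False 7.26 s 29.8 y 0.1 tip 22.5 F u -0.7 w 0.1 z 3.1
False 7.81 s 37.6 y 0.3 tip 22.3 F u -3.4 w -2.2 z -1.0
 7.86 s 37.6 y 0.3 tip 22.3 F u -3.4 w -1.8 z -0.4
```

View pics/w3.png

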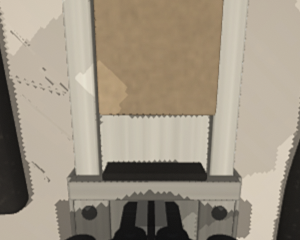

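The nose (150,185) still moves with the tip, the stone is nearer, and the catch now lies under the bridge, since the vertical force has dropped to zero. I'll push on to the end.

Run:
```python
from h import *
for s in (55,66,70):
    r=ctrl.move_l(at(s,22.8),vel=30,threshold=25); st(r)
for s in (72,74,76,77,78,79,80,81,82,83,84):
    r=ctrl.move_l(at(s,22.8),vel=8,threshold=20); st(r)
    F=sensors.read_state()["force"]@u
    if r or F<-32: break
ctrl.hold(.3); st("end")
```

```text
False 8.57 s 54.9 y 0.5 tip 22.5 F u -3.3 w -0.3 z -1.5
False 9.09 s 66.0 y 0.4 tip 22.6 F u -3.5 w 0.7 z -2.9
False 9.38 s 69.8 y 0.4 tip 22.6 F u -4.0 w 1.5 z -1.6
False 9.78 s 71.4 y 0.4 tip 22.6 F u -4.5 w 1.0 z -0.2
False 10.18 s 73.2 y 0.4 tip 22.6 F u -5.7 w 1.4 z 0.8
False 10.57 s 74.5 y 0.4 tip 22.6 F u -8.6 w 0.3 z 0.1
False 10.85 s 75.1 y 0.4 tip 22.6 F u -9.2 w 0.3 z 2.1
False 11.12 s 75.8 y 0.4 tip 22.6 F u -9.6 w 0.6 z 3.2
False 11.4 s 76.9 y 0.4 tip 22.6 F u -10.2 w -0.1 z 2.8
False 11.68 s 77.6 y 0.4 tip 22.6 F u -11.0 w 0.6 z 2.8
False 11.95 s 78.2 y 0.4 tip 22.6 F u -11.8 w 0.8 z 3.9
False 12.22 s 78.3 y 0.4 tip 22.6 F u -15.3 w -0.9 z 5.8
False 12.5 s 78.4 y 0.4 tip 22.6 F u -18.0 w -0.1 z 7.4
False 12.78 s 78.4 y 0.4 tip 22.6 F u -21.5 w -0.3 z 10.6
end 13.07 s 78.4 y 0.4 tip 22.6 F u -20.6 w -0.5 z 10.0
```

The tip has met the hard stop at s = 78.4, with the buffer's ramp felt before it. I'll back off, rise and look.

Run:
```python
from h import *
ctrl.move_l(at(74,22.8),vel=20); st("back")
ctrl.move_l(at(74,60),vel=60); ctrl.move_l(at(-20,165),vel=200); ctrl.hold(.2); st("clear")
s=sensors.read_state(); p,d=optics.grab_frame("wrist"); cv2.imwrite("pics/w4.png",p[:,:,::-1])
z=dict(pos=s["eef_pos"],rot=s["eef_rot"],T=optics.camera_params("wrist")["T_tool_cam"],K=optics.camera_params("wrist")["mtx"])
V,U=np.indices(d.shape);P=np.stack([U,V,np.ones_like(U)],-1)@np.linalg.inv(z["K"]).T*d[...,None]
P=(P@z["T"][:3,:3].T+z["T"][:3,3])@z["rot"].T+z["pos"]
m=red(p);m[:,:240]=0;m[:,330:]=0;m[215:]=0
L=P-C; print("red",m.sum(),"z",np.median(P[m][:,2]),"s",np.percentile(L[m]@u,[2,98]))
print([(i,round(L[i,272]@u,1),round(P[i,272,2],1)) for i in range(0,215,4)])
```

```text
back 13.72 s 75.3 y -0.8 tip 23.6 F u -0.4 w -0.6 z 0.2
clear 15.55 s -19.9 y 0.6 tip 163.8 F u -0.3 w -0.1 z -0.2
red 948 z 36.90969664150647 s [-19.13163986  18.69742778]
[(0, np.float64(145.8), np.float64(44.4)), (4, np.float64(143.0), np.float64(45.0)), (8, np.float64(141.1), np.float64(42.6)), (12, np.float64(138.5), np.float64(42.2)), (16, np.float64(135.3), np.float64(43.8)), (20, np.float64(132.5), np.float64(44.2)), (24, np.float64(130.4), np.float64(41.9)), (28, np.float64(127.3), np.float64(43.1)), (32, np.float64(124.2), np.float64(44.1)), (36, np.float64(121.6), np.float64(43.5)), (40, np.float64(119.2), np.float64(41.9)), (44, np.float64(116.0), np.float64(42.9)), (48, np.float64(112.8), np.float64(44.9)), (52, np.float64(54.6), np.float64(307.0)), (56, np.float64(107.3), np.float64(43.2)), (60, np.float64(104.6), np.float64(42.2)), (64, np.float64(101.4), np.float64(43.4)), (68, np.float64(99.6), np.float64(36.6)), (72, np.float64(96.5), np.float64(36.6)), (76, np.float64(93.2), np.float64(38.4)), (80, np.float64(90.0), np.float64(38.6)), (84, np.float64(87.1), np.floa
[... 686 characters left out ...]
64(32.2)), (152, np.float64(29.7), np.float64(32.4)), (156, np.float64(25.9), np.float64(31.1)), (160, np.float64(22.4), np.float64(32.2)), (164, np.float64(18.4), np.float64(30.3)), (168, np.float64(15.6), np.float64(37.2)), (172, np.float64(11.9), np.float64(37.2)), (176, np.float64(8.1), np.float64(36.3)), (180, np.float64(4.2), np.float64(35.9)), (184, np.float64(0.4), np.float64(35.9)), (188, np.float64(-3.6), np.float64(35.2)), (192, np.float64(-7.2), np.float64(36.5)), (196, np.float64(-11.1), np.float64(36.4)), (200, np.float64(-14.7), np.float64(37.9)), (204, np.float64(-19.0), np.float64(36.6)), (208, np.float64(-28.7), np.float64(16.5)), (212, np.float64(-32.8), np.float64(17.2))]
```

View pics/w4.png

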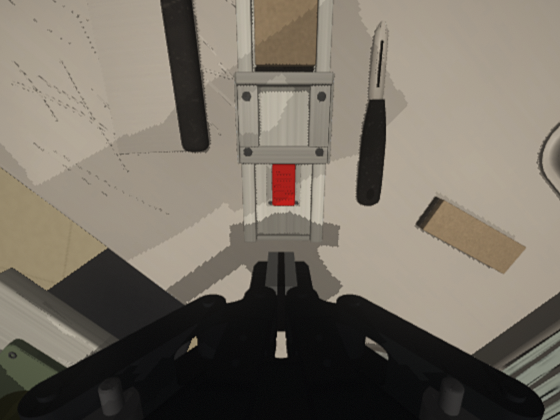

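The catch (284,185) is up again at 36.9 mm, behind the bridge at row 157. The nose at row 75 sits against the stone, and the peeler and scraper have not moved.

```bash
python3 -c "
from plant import ctrl
print(ctrl.finish_job())"
```

```text
the job is handed in; nothing more can be done
None
```

The stone is clamped: the jaw went to its end of travel, the catch has sprung up behind the bridge, the arm is clear of everything, and the job was handed in at about 16 s.

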